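# Sort the parts stripped off a laptop board

## Robot

A 6-joint arm with a two-finger parallel gripper is mounted at the origin on the work surface. World frame = base frame: x ahead of the robot, y to its left, z up, the work surface at z = 0. Lengths are in mm, angles in rad, forces in N, time in s.
With the tool pointing down it reaches from about 350 to 875 mm from the base axis. Payload 4.2 kg.
Tool frame: the origin (TCP) lies between the finger pads; the fingertips stand 25 mm ahead of it and the grasp point (between the pads) lies 6 mm ahead of it; z points along the fingers, y is the line along which they close (so a half turn about z gives the same grasp; the last joint's range is limited). The gripper opens to 85 mm and grips with 20 to 120 N. Pads are 22 mm wide; open, the fingers measure 114 mm over their backs; the gripper's body (76 mm by 85 mm) begins 54 mm behind the grasp point. The pads swing forward as they close: fully open they stand 13 mm farther back than shut.
Start: joints at [1.389, 0.385, 0.008, 0, -1.194, -0.259], TCP at [266.631, 565.25, 256.312] pointing down, gripper open.
Joint ranges: [-3.14, 3.14], [-1.21, 2.06], [-1.07, 1.41], [-3.16, 2.05], [-2.99, -0.16], [-3.1, 3.1]. Speed limits (rad/s): [2.79, 2.79, 3.14, 3.14, 3.14, 3.14].

## Interface

Orientations are given as a unit quaternion [x, y, z, w].
In Python, from bench import read_state, imaging, workorder, nets gives the robot as it stands.
- The arm moves only by the tool apply_moves, never from a script. Its argument "rows" is a list of rows, each an object with "hand": the opening, from -1 (shut) to 1 (fully open); "delta_pos": the shift along the tool's x, y, z in mm, a list of three; "yaw": the turn about the tool's z in rad. A call has 1 to 12 rows; each row is the pose to reach, as a shift and turn from the pose commanded when the call began, along the tool's axes at that moment; what a row does not reach only later rows make up. A row lasts 1/12 s, in which the tool goes at most 41.7 mm and 7.16 degrees, less where a joint would pass 70% of its speed; a pose out of reach is approached as far as the arm can. A call with a gripper value outside its range is refused whole. The fingers move at their own pace and stop on an object; the grip force is fixed at half the most. Time passes only in rows, so rows that repeat a pose let the fingers close. It gives the time, the measured TCP pose, the force, the opening and the grip force at its end, in the units of the state.
- read_state(): the state, without advancing time (a new reading comes with each control period).
- imaging.get_image(name): name is "side" or "top" or "wrist"; returns a dict with "pixels" (480x640x3 uint8, red, green, blue), "fx", "fy", "cx", "cy" (pixels), "xyz" and "rotation" of the camera in the world. Camera axes: x right, y down, z forward; pixel columns grow to the right and rows downward; lengths in mm; the calibration is good to about 2 mm. The wrist camera is an equidistant fisheye: a pixel r from the principal point sees the ray r / f radians off the axis. A picture is of the moment at which its call begins. There is no depth.
- workorder.job_done(): hands the job in; it is judged then, once.
Trained networks look in the newest picture that a camera, given by its name, has taken for a name from the list of things; names that differ only in an ending like _2 or _b are one class to them, and where a whole thing is asked for, a point or a joint stands for the part that bears it (a point fixed in the world has none). Each returns a list of dicts, best first, with "score" (0 to 1); they miss things now and then, are a little off and sometimes report something else, mostly with a low value. They report only what shows in the picture. A call takes as long as a camera call. They do not tell look-alikes from the thing itself.
- nets.find_in(camera, query): "location" ([row, column] in pixels, amid what is visible of it).
- nets.pinpoint(camera, query): "location" ([row, column] in pixels: a listed point, or the origin of a listed thing).
The state is a dict: "clock": time; "joints": joint angles; "joint_vel": joint speeds; "joint_efforts": joint torques, N m; "position": TCP position; "ee_rot": TCP orientation; "contact_force": force on the tool from outside, world axes, zero at the start; "wrist_torque": the same for the moment, N m; "gripper_width": finger opening in mm; "grasp_force": force on a finger pad.
Only numpy, scipy, OpenCV 4.12 (cv2) and the standard library are available. Lean on these libraries where they do the work, as an engineer would, in place of code of your own. Each camera call takes 0.05 s, during which the arm holds its last target. There are 200 camera calls.

## Task

Sort the parts stripped off the laptop board: both finned heat sinks side by side, fins up, in the black tray, the memory module lying flat in the yellow tray, and the two copper plates stacked in the middle of the red tray, the large one below and the small one centred on it. After setting down and letting go of each copper plate, the large one first, press it firmly from above with the fingertips (about 10 N for half a second) to feel that it lies flat, before adding the next plate. Set the parts down rather than dropping them, let go of everything, and leave the bottle and the screwdriver where they are.

Things in the scene. Friction and masses are not known exactly. Their poses are not given: they have to be found in the camera images.
- large_plate: large copper heat-spreader plate, bare copper, 60 x 44 x 6 mm (x, y, z), about 0.14 kg, loose, lying flat on the bench mat. Origin at the centre of its underside, x along its 60 mm side, z up.
- small_plate: small copper heat-spreader plate, bare copper, 40 x 30 x 6 mm (x, y, z), about 0.065 kg, loose, lying flat on the mat. Origin at the centre of its underside, x along its 40 mm side, z up.
- heatsink_a: finned aluminium heat sink, silver, 28 x 28 mm and 18 mm tall, about 0.04 kg, loose, base down and fins up, fins running along x (grip it across y). Origin at the centre of its underside, z up. Same as heatsink_b.
- heatsink_b: finned aluminium heat sink, silver, 28 x 28 mm and 18 mm tall, about 0.04 kg, loose, base down and fins up, fins running along x (grip it across y). Origin at the centre of its underside, z up. Same as heatsink_a.
- memory_module: laptop memory module: green circuit board with four black chips and a brass contact strip, 68 x 30 x 5 mm (x, y, z), about 0.025 kg, loose, lying flat on the mat, chips up. Origin at the centre of its underside, x along its 68 mm side, z up.
- red_tray: shallow open red plastic tray for the copper plates, empty, 110 x 135 mm (x, y) outside and 18 mm tall, walls and floor 4 mm thick (inside 102 x 127 mm), fixed to the bench mat. Origin at the centre of its underside, on the mat; its inner floor is 4 mm above the origin; x along its 110 mm side, z up.
- black_tray: shallow open black plastic tray for the heat sinks, empty, 110 x 135 mm (x, y) outside and 18 mm tall, walls and floor 4 mm thick (inside 102 x 127 mm), fixed to the bench mat. Origin at the centre of its underside, on the mat; its inner floor is 4 mm above the origin; x along its 110 mm side, z up.
- yellow_tray: shallow open yellow plastic tray for the memory module, empty, 110 x 135 mm (x, y) outside and 18 mm tall, walls and floor 4 mm thick (inside 102 x 127 mm), fixed to the bench mat. Origin at the centre of its underside, on the mat; its inner floor is 4 mm above the origin; x along its 110 mm side, z up.
- flux_bottle: small white bottle with a blue cap, 36 mm across and 75 mm tall, loose, upright, off to the robot's left; a bystander to leave alone. Origin at the centre of its underside. The blue bench mat all things stand on is 2 mm thick: its top is at z = 0.002 m.
- screwdriver: screwdriver with a green handle, 170 mm long, lying roughly along x, loose, off to the robot's right; a bystander to leave alone. Origin under its middle, x towards its tip.
Not all that is in view belongs to the job. What is shaped like the heatsink_b but brown is not meant.

How it is judged (in metres and radians):
On the way, in this order (a step that is already met when the one before it is completed fails the run):
1. the large copper plate lies flat in the middle of the red tray, released, the small one not on it (horizontal distance between large_plate and red_tray below 0.015 m and z of large_plate in the frame of red_tray between 0.002 and 0.0065 m and angle between large_plate's own z axis and vertical below 0.06 rad and linear speed of large_plate below 0.02 m/s and contact force between the fingers and large_plate below 0.05 N and horizontal distance between small_plate and red_tray above 0.06 m), for 0.1 s.
2. the large plate is pressed down with the fingertips, before the small one is added (contact force between large_plate and red_tray above 4 N and contact force between the fingers and large_plate above 3 N and horizontal distance between small_plate and red_tray above 0.06 m), for 0.1 s.
3. the small plate lies flat and centred on the large one, released (horizontal distance between large_plate and red_tray below 0.015 m and z of large_plate in the frame of red_tray between 0.002 and 0.0065 m and angle between each of large_plate, small_plate's own z axis and vertical below 0.06 rad and horizontal distance between small_plate and large_plate below 0.01 m and z of small_plate in the frame of large_plate between 0.004 and 0.008 m and linear speed of small_plate below 0.02 m/s and contact force between the fingers and small_plate below 0.05 N), for 0.1 s.
4. the small plate is pressed down with the fingertips (contact force between small_plate and large_plate above 4 N and contact force between the fingers and small_plate above 3 N), for 0.1 s.
At the end, for the whole second after the job is handed in: Large plate flat on the red tray's floor within 15 mm of its centre, small plate flat on it within 10 mm of its centre; both heat sinks fins up on the black tray's floor; memory module flat, chips up, on the yellow tray's floor; all released and at rest (all of step 3 and x of heatsink_a in the frame of black_tray between -0.045 and 0.045 m and y of heatsink_a in the frame of black_tray between -0.055 and 0.055 m and z of heatsink_a in the frame of black_tray between 0.002 and 0.0075 m and angle between each of heatsink_a, heatsink_b, memory_module's own z axis and vertical below 0.12 rad and x of heatsink_b in the frame of black_tray between -0.045 and 0.045 m and y of heatsink_b in the frame of black_tray between -0.055 and 0.055 m and z of heatsink_b in the frame of black_tray between 0.002 and 0.0075 m and x of memory_module in the frame of yellow_tray between -0.045 and 0.045 m and y of memory_module in the frame of yellow_tray between -0.055 and 0.055 m and z of memory_module in the frame of yellow_tray between 0.002 and 0.0075 m and linear speed of each of large_plate, heatsink_a, heatsink_b, memory_module below 0.02 m/s and contact force between the fingers and large_plate below 0.05 N and contact force between the fingers and heatsink_a below 0.05 N and contact force between the fingers and heatsink_b below 0.05 N and contact force between the fingers and memory_module below 0.05 N); the robot touches nothing.
It fails at once if the bottle is moved more than 20 mm (distance of flux_bottle from where it was at the start of the episode above 0.02 m).
It fails at once if the bottle is tipped (angle between flux_bottle's own z axis and vertical above 0.5 rad).
It fails at once if the screwdriver is moved more than 20 mm (distance of screwdriver from where it was at the start of the episode above 0.02 m).
It fails at once if a part is dropped from more than about 25 mm or thrown (faster than 0.7 m/s with no finger on it) ((linear speed of large_plate above 0.7 m/s and contact force between the fingers and large_plate below 0.05 N) or (linear speed of small_plate above 0.7 m/s and contact force between the fingers and small_plate below 0.05 N) or (linear speed of heatsink_a above 0.7 m/s and contact force between the fingers and heatsink_a below 0.05 N) or (linear speed of heatsink_b above 0.7 m/s and contact force between the fingers and heatsink_b below 0.05 N) or (linear speed of memory_module above 0.7 m/s and contact force between the fingers and memory_module below 0.05 N)).
It also fails if it takes over 128 s, if anything falls off the work surface, if the arm or the gripper's body presses on something with over 40 N, if the wrist force passes 120 N, or if a joint passes its speed limit or range.

## Working session

There is one attempt and no reset: what is moved stays moved. The work goes in short steps, Python scripts to look and compute and a tool call to move; the robot and the scene stay as the last step left them, time stands still between calls to the robot, and variables do not carry over. Pictures are saved under pics/ and viewed, at most 14 in all, crops included, and the job is handed in when it is done.

Besides the shell and the picture viewer there is one more tool, called after "Emit:" as a command line: name --argument value ..., lists and objects as JSON in quotes. apply_moves: Moves the arm, as the interface text tells. Its arguments: {"type":"object","properties":{"rows":{"type":"array"}},"required":["rows"]}

```bash
ls; mkdir -p pics; cat > h.py <<'E'
import numpy as np, cv2, json
from bench import read_state, imaging, workorder, nets
def ray(im,r,c):
    if im.get('_n')=='wrist':
        d=np.array([c-im['cx'],r-im['cy']]); R=np.hypot(*d); th=R/im['fx']
        v=np.array([*(d/max(R,1e-9)*np.sin(th)),np.cos(th)])
    else: v=np.array([(c-im['cx'])/im['fx'],(r-im['cy'])/im['fy'],1])
    return np.array(im['rotation'])@v
def world(im,r,c,z):
    v=ray(im,r,c); o=np.array(im['xyz']); return o+v*(z-o[2])/v[2]
def get(n,f=None):
    im=dict(imaging.get_image(n)); im['_n']=n
    if f: cv2.imwrite('pics/'+f,im['pixels'][:,:,::-1])
    return im
E
python3 - <<'E'
from h import *
s=read_state(); print(s)
im=get('top','top0.png'); print({k:im[k] for k in im if k!='pixels'})
im2=get('side','side0.png'); print({k:im2[k] for k in im2 if k!='pixels'})
for q,z in [('large_plate',2),('small_plate',2),('heatsink_a',2),('memory_module',2),('red_tray',2),('black_tray',2),('yellow_tray',2),('flux_bottle',2),('screwdriver',2)]:
    for d in nets.pinpoint('top',q)[:4]: print(q,np.round(d['location']),round(d['score'],2),np.round(world(im,*d['location'],z)))
E
```

```text
pics
{'clock': 0.0, 'joints': array([ 1.38858511e+00,  3.85538990e-01,  6.58589034e-03, -5.00057386e-04,
       -1.19401958e+00, -2.58601362e-01]), 'joint_vel': array([-1.67444645e-03, -7.48857301e-04, -3.91807706e-05,  3.87297970e-04,
       -2.41356381e-03, -5.43212906e-04]), 'joint_efforts': array([ 2.75539869e-04, -3.92291665e+01,  1.88399470e+01,  4.18615267e+00,
       -4.68946571e-03, -6.28315917e-06]), 'position': array([266.420694  , 564.75948988, 255.21635902]), 'ee_rot': array([ 9.75787929e-01, -2.18715978e-01, -1.90667938e-04,  1.09625619e-03]), 'contact_force': array([-0.56754221, -0.33520988,  0.00883885]), 'wrist_torque': array([-0.00222269, -0.02213043, -0.01978282]), 'grasp_force': 0.0, 'gripper_width': 85.56416589578438}
{'fx': 452.4303310607465, 'fy': 452.4303310607465, 'cx': 321.72620576986037, 'cy': 236.49109677466691, 'xyz': array([ 305.94809995,  -17.53834989, 1091.06571657]), 'rotation': array([-0.67911864,  0.72676589, -0.07368305,  0.07197239]), '_n': 'top'}
{'fx': 444.4541068085662, 'fy': 444.4541068085662, 'cx': 313.72115047610043, 'cy': 240.46339785626475, 'xyz': array([351.15107912, 627.33256052, 793.72542392]), 'rotation': array([-0.10058038,  0.93254458, -0.34380337,  0.04520439]), '_n': 'side'}Traceback (most recent call last):
  File "<stdin>", line 6, in <module>
  File "h.py", line 10, in world
    v=ray(im,r,c); o=np.array(im['xyz']); return o+v*(z-o[2])/v[2]
  File "h.py", line 8, in ray
    return np.array(im['rotation'])@v
           ~~~~~~~~~~~~~~~~~~~~~~~~^~
ValueError: matmul: Input operand 1 has a mismatch in its core dimension 0, with gufunc signature (n?,k),(k,m?)->(n?,m?) (size 3 is different from 4)
```

View pics/top0.png

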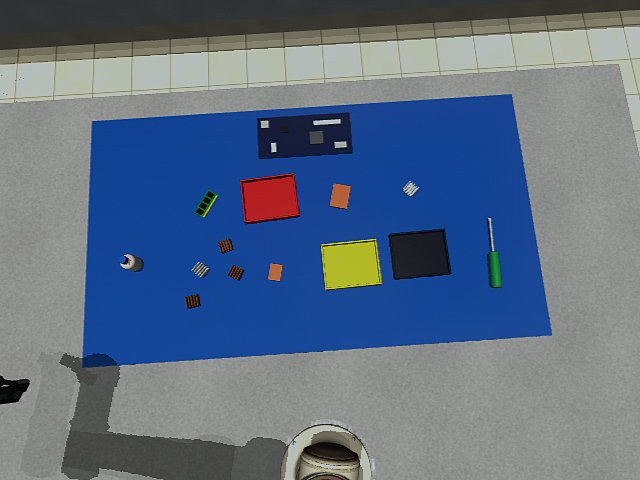

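View pics/side0.png

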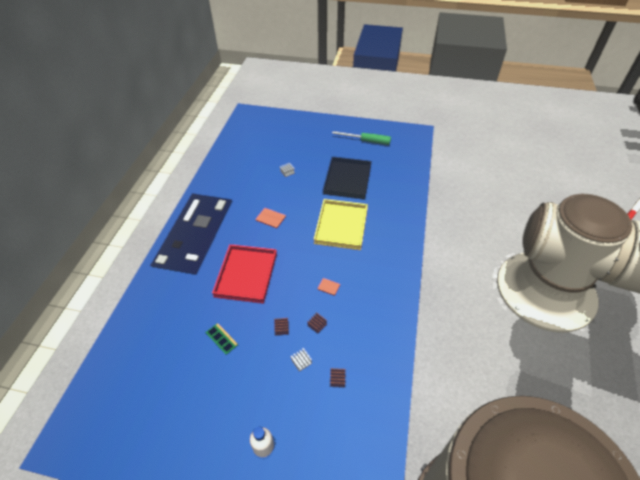

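The top view shows the silver heat sinks at about col/row (200,270) and (411,188), with brown look-alikes at (226,246), (236,272) and (193,301). The plates are at (340,196) and (275,272), the module at (206,204). The trays are red (270,198), yellow (351,265) and black (420,255). The side view agrees.

```bash
cat >> h.py <<'E'
from scipy.spatial.transform import Rotation as Ro
_g=get
def get(n,f=None):
    im=_g(n,f); im['rotation']=Ro.from_quat(im['rotation']).as_matrix(); return im
def blob(im,r,c,z,mask,half=60):
    """component of mask nearest (r,c) -> world rect: centre, sizes, angle deg of long side"""
    n,l,st,ce=cv2.connectedComponentsWithStats(mask.astype(np.uint8))
    ok=[i for i in range(1,n) if st[i,4]>25]
    i=min(ok,key=lambda i:np.hypot(ce[i][0]-c,ce[i][1]-r))
    rr,cc=np.nonzero(l==i)
    P=np.array([world(im,a+da,b+db,z)[:2] for a,b in zip(rr,cc) for da in(-.5,.5) for db in(-.5,.5)],np.float32)
    (x,y),(w,h),a=cv2.minAreaRect(P)
    if w<h: w,h,a=h,w,a+90
    return np.round([x,y,w,h,(a+90)%180-90],1)
def hsv(im): return cv2.cvtColor(im['pixels'],cv2.COLOR_RGB2HSV).astype(int)
def masks(im):
    H,S,V=np.moveaxis(hsv(im),2,0)
    return dict(copper=(H<16)&(S>90)&(V>140),red=((H<6)|(H>174))&(S>170)&(V>90),yellow=(H>22)&(H<34)&(S>150),green=(H>40)&(H<80)&(S>100),
      silver=(S<70)&(V>100), notblue=~((H>100)&(H<125)&(S>150)&(V>90)))
E
python3 - <<'E'
from h import *
im=get('top'); M=masks(im)
for q in ['large_plate','small_plate','heatsink_a','memory_module','red_tray','black_tray','yellow_tray','flux_bottle','screwdriver']:
    for d in nets.pinpoint('top',q)[:5]:
        z=6 if 'tray' in q else 2
        print(q,np.round(d['location']),round(d['score'],2),np.round(world(im,*d['location'],z)))
for n,r,c,z,m in [('large',196,340,8,'notblue'),('small',272,275,8,'notblue'),('hsA',270,200,15,'notblue'),('hsB',188,411,15,'notblue'),('mem',204,206,5,'notblue'),('red',198,270,18,'notblue'),('yel',265,351,18,'notblue'),('blk',255,420,18,'notblue')]:
    print(n,blob(im,r,c,z,M[m]))
E
```

```text
large_plate [198. 338.] 0.8 [630. -75.   2.]
small_plate [269. 274.] 0.73 [461.  94.   2.]
heatsink_a [191. 408.] 0.64 [ 634. -252.    2.]
heatsink_a [247. 224.] 0.62 [525. 212.   2.]
heatsink_a [301. 192.] 0.52 [397. 293.   2.]
heatsink_a [270. 201.] 0.51 [470. 271.   2.]
heatsink_a [268. 237.] 0.48 [469. 182.   2.]
memory_module [201. 208.] 0.87 [643. 251.   2.]
black_tray [256. 418.] 0.88 [ 469. -256.    6.]
yellow_tray [262. 350.] 0.76 [466. -91.   6.]
flux_bottle [265. 133.] 0.54 [495. 435.   2.]
screwdriver [253. 490.] 0.64 [ 465. -435.    2.]
large [632.5 -79.9  65.2  48.1 -14. ]
small [453.4  90.1  43.   33.8 -11.9]
hsA [470.3 267.5  38.9  33.6  47.6]
hsB [ 637.1 -254.8   38.5   34.4  -42.9]
mem [636.5 254.4  72.2  36.5 -32.8]
red [635.8  94.6 140.7 119.5 -85.9]
yel [459.  -92.5 140.3 115.7 -88. ]
blk [ 472.5 -258.2  141.8  116.3  -88.6]
```

```bash
cat >> h.py <<'E'
def pose():
    s=read_state(); X=Ro.from_quat(s['ee_rot']).as_matrix(); return s,s['position'],X
def plan(x,y,z,adeg=None):
    """delta for apply_moves to bring TCP to x,y,z with tool x at world angle adeg (mod 180)"""
    s,p,X=pose(); a=np.degrees(np.arctan2(X[1,0],X[0,0]))
    t=0 if adeg is None else -((adeg-a+90)%180-90)
    print('d',np.round(X.T@(np.array([x,y,z])-p),1),'yaw',round(np.radians(t),3),'a now',round(a,1),'tilt',np.round(X[:,2],3),'j6',s['joints'][5].round(2))
def stat():
    s,p,X=pose(); print('t',round(s['clock'],2),p.round(1),'F',s['contact_force'].round(1),'w',round(s['gripper_width'],1),'g',round(s['grasp_force'],1))
E
python3 -c "
from h import *
plan(470,267,200); plan(470,267,200,47.6)"
```

```text
d [311.2 183.   56.3] yaw 0.0 a now -25.3 tilt [-0.  0. -1.] j6 -0.26
d [311.2 183.   56.3] yaw -1.272 a now -25.3 tilt [-0.  0. -1.] j6 -0.26
```

Emit:
apply_moves --rows '[{"hand":1,"delta_pos":[311,183,56],"yaw":0},{"hand":1,"delta_pos":[311,183,56],"yaw":0},{"hand":1,"delta_pos":[311,183,56],"yaw":0},{"hand":1,"delta_pos":[311,183,56],"yaw":0},{"hand":1,"delta_pos":[311,183,56],"yaw":0},{"hand":1,"delta_pos":[311,183,56],"yaw":0},{"hand":1,"delta_pos":[311,183,56],"yaw":0},{"hand":1,"delta_pos":[311,183,56],"yaw":0},{"hand":1,"delta_pos":[311,183,56],"yaw":0},{"hand":1,"delta_pos":[311,183,56],"yaw":0},{"hand":1,"delta_pos":[311,183,56],"yaw":0},{"hand":1,"delta_pos":[311,183,56],"yaw":0}]'

```text
clock: 1.65
position: [470.0, 267.2, 200.6]
ee_rot: [0.976, -0.219, 0.0, -0.0]
contact_force: [0.1, 0.3, 0.4]
gripper_width: 85.6
grasp_force: 0.0
```

```bash
python3 - <<'E'
from h import *
stat(); im=get('wrist','w1.png'); print(im['fx'],im['cx'],im['cy'],im['xyz'])
for d in nets.pinpoint('wrist','heatsink_a')[:5]: print(np.round(d['location']),d['score'],world(im,*d['location'],2).round(1))
E
```

```text
t 1.65 [470.  267.2 200.6] F [0.1 0.3 0.4] w 85.6 g 0.0
371.64829954431775 318.66369654599225 244.05711716604975 [541.69607024 232.96348973 318.97046966]
[220. 315.] 0.87 [470.4 270.5   2. ]
[295. 331.] 0.78 [398.4 288.4   2. ]
[134. 356.] 0.56 [524.3 207.    2. ]
```

View pics/w1.png

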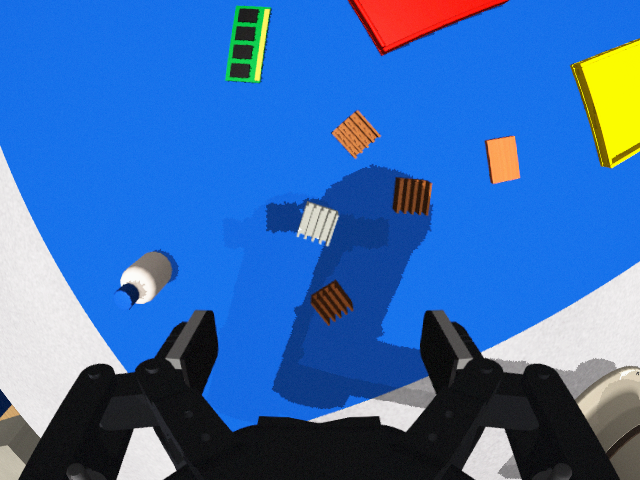

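Wrist view: the silver sink at (318,223) has its fins nearly along the image vertical, with browns at (355,133), (412,196) and (332,301). The bottle is at (145,278).

```bash
cat >> h.py <<'E'
def hs(im,r,c,half=30):
    """silver heatsink near pixel: centre at z~20, fin angle via structure of minAreaRect and gradient"""
    m=masks(im)['silver']; mm=np.zeros_like(m); r,c=int(r),int(c); sl=np.s_[max(r-half,0):r+half,max(c-half,0):c+half]; mm[sl]=m[sl]
    mm=cv2.morphologyEx(mm.astype(np.uint8),cv2.MORPH_CLOSE,np.ones((5,5)))
    rect=blob(im,r,c,15,mm)
    g=cv2.cvtColor(im['pixels'],cv2.COLOR_RGB2GRAY).astype(float)
    gx=cv2.Sobel(g,-1,1,0);gy=cv2.Sobel(g,-1,0,1); w=cv2.erode(mm,np.ones((5,5)))>0
    J=np.array([[ (gx*gx)[w].sum(),(gx*gy)[w].sum()],[(gx*gy)[w].sum(),(gy*gy)[w].sum()]])
    e,v=np.linalg.eigh(J); d=v[:,0]
    p=world(im,r+d[1]*10,c+d[0]*10,20)-world(im,r-d[1]*10,c-d[0]*10,20)
    print('rect',rect,'fin angle',np.degrees(np.arctan2(p[1],p[0])).round(1),'coh',e.round())
E
python3 - <<'E'
from h import *
im=get('wrist'); hs(im,223,318)
for p in [(203,308),(238,297),(211,339),(245,330)]: print(world(im,*p,20)[:2].round(1))
plan(470,269,60,-42.4)
E
```

```text
rect [469.6 268.6  33.2  30.4 -43.8] fin angle -42.5 coh [ 1501831. 25778019.]
[489.8 268.4]
[466.7 289.8]
[472.8 248.1]
[449.2 267.2]
d [ 1.000e-01 -8.000e-01  1.407e+02] yaw 0.301 a now -25.2 tilt [ 0.001  0.001 -1.   ] j6 0.31
```

Emit:
apply_moves --rows '[{"hand":0.2,"delta_pos":[0,-0.5,40],"yaw":0.12},{"hand":0.2,"delta_pos":[0,-0.5,80],"yaw":0.24},{"hand":0.2,"delta_pos":[0,-0.5,120],"yaw":0.31},{"hand":0.2,"delta_pos":[0,-0.5,150],"yaw":0.31},{"hand":0.2,"delta_pos":[0,-0.5,160],"yaw":0.31},{"hand":0.2,"delta_pos":[0,-0.5,161],"yaw":0.31},{"hand":0.2,"delta_pos":[0,-0.5,161],"yaw":0.31}]'

```text
clock: 2.38
position: [470.4, 268.7, 40.0]
ee_rot: [0.931, -0.366, 0.0, -0.0]
contact_force: [-0.0, 0.9, 0.6]
gripper_width: 50.8
grasp_force: 0.0
```

```bash
python3 - <<'E'
from h import *
stat(); im=get('side'); cv2.imwrite('pics/s1.png',cv2.resize(im['pixels'][260:460,180:460,::-1],None,fx=2.8,fy=2.8)); plan(470,268.5,40,-43)
E
```

```text
t 2.38 [470.4 268.7  40. ] F [-0.   0.9  0.6] w 50.8 g 0.0
d [-0.4  1.1  1. ] yaw 0.001 a now -42.9 tilt [ 0.003  0.002 -1.   ] j6 0.0
```

View pics/s1.png

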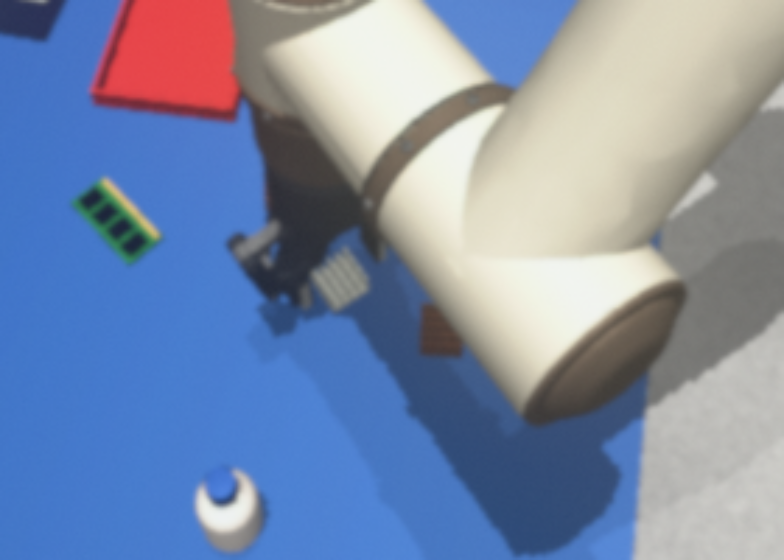

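The sink is visible between the fingers (crop around 340,280). Next I lower gently.

Emit:
apply_moves --rows '[{"hand":0.2,"delta_pos":[0,0,4],"yaw":0},{"hand":0.2,"delta_pos":[0,0,6],"yaw":0},{"hand":0.2,"delta_pos":[0,0,6],"yaw":0}]'

```text
clock: 2.68
position: [470.3, 267.8, 34.2]
ee_rot: [0.93, -0.367, 0.0, -0.001]
contact_force: [0.4, 0.1, -0.5]
gripper_width: 51.0
grasp_force: 0.0
```

Emit:
apply_moves --rows '[{"hand":0.2,"delta_pos":[0,0,2],"yaw":0},{"hand":0.2,"delta_pos":[0,0,3],"yaw":0},{"hand":0.2,"delta_pos":[0,0,3],"yaw":0}]'

```text
clock: 2.93
position: [470.0, 267.4, 30.3]
ee_rot: [0.93, -0.367, -0.0, 0.0]
contact_force: [-0.2, 0.4, 0.2]
gripper_width: 51.3
grasp_force: 0.0
```

Emit:
apply_moves --rows '[{"hand":0.2,"delta_pos":[0,0,2],"yaw":0},{"hand":0.2,"delta_pos":[0,0,3],"yaw":0},{"hand":-0.5,"delta_pos":[0,0,3],"yaw":0},{"hand":-0.5,"delta_pos":[0,0,3],"yaw":0},{"hand":-0.5,"delta_pos":[0,0,3],"yaw":0},{"hand":-0.5,"delta_pos":[0,0,3],"yaw":0},{"hand":-0.5,"delta_pos":[0,0,3],"yaw":0},{"hand":-0.5,"delta_pos":[0,0,3],"yaw":0}]'

```text
clock: 3.6
position: [470.2, 267.6, 27.5]
ee_rot: [0.93, -0.367, 0.0, -0.0]
contact_force: [0.5, -0.2, 1.3]
gripper_width: 27.0
grasp_force: 60.2
```

```bash
python3 - <<'E'
from h import *
plan(494.5,-257.5,90,1)
E
```

```text
d [376.  367.4 -62.7] yaw -0.768 a now -43.0 tilt [ 0.  0. -1.] j6 0.0
```

Emit:
apply_moves --rows '[{"hand":-0.5,"delta_pos":[0,0,-30],"yaw":0},{"hand":-0.5,"delta_pos":[0,0,-63],"yaw":0},{"hand":-0.5,"delta_pos":[28,28,-63],"yaw":-0.08},{"hand":-0.5,"delta_pos":[56,56,-63],"yaw":-0.16},{"hand":-0.5,"delta_pos":[84,84,-63],"yaw":-0.24},{"hand":-0.5,"delta_pos":[112,112,-63],"yaw":-0.32},{"hand":-0.5,"delta_pos":[140,140,-63],"yaw":-0.4},{"hand":-0.5,"delta_pos":[168,168,-63],"yaw":-0.48},{"hand":-0.5,"delta_pos":[196,196,-63],"yaw":-0.56},{"hand":-0.5,"delta_pos":[224,224,-63],"yaw":-0.64},{"hand":-0.5,"delta_pos":[252,250,-63],"yaw":-0.7},{"hand":-0.5,"delta_pos":[280,276,-63],"yaw":-0.768}]'

```text
clock: 4.6
position: [485.9, -127.2, 90.2]
ee_rot: [1.0, 0.01, -0.0, -0.0]
contact_force: [0.8, -0.4, -0.6]
gripper_width: 26.5
grasp_force: 59.9
```

```bash
python3 - <<'E'
from h import *
stat(); plan(494.5,-257.5,90,1)
E
```

```text
t 4.6 [ 485.9 -127.2   90.2] F [ 0.8 -0.4 -0.6] w 26.5 g 59.9
d [  6.  130.4   0.2] yaw 0.003 a now 1.2 tilt [-0.  0. -1.] j6 1.52
```

Emit:
apply_moves --rows '[{"hand":-0.5,"delta_pos":[2,41,0],"yaw":0},{"hand":-0.5,"delta_pos":[4,82,0],"yaw":0},{"hand":-0.5,"delta_pos":[6,115,0],"yaw":0},{"hand":-0.5,"delta_pos":[6,128,0],"yaw":0},{"hand":-0.5,"delta_pos":[6,130.4,0],"yaw":0},{"hand":-0.5,"delta_pos":[6,130.4,0],"yaw":0}]'

```text
clock: 5.1
position: [494.0, -256.0, 89.8]
ee_rot: [1.0, 0.008, -0.001, -0.0]
contact_force: [-0.5, -0.2, -1.2]
gripper_width: 26.7
grasp_force: 59.9
```

```bash
python3 - <<'E'
from h import *
stat(); im=get('wrist','w2.png'); plan(494.5,-257.5,33,1)
for q in ('black_tray','yellow_tray'):
  for d in nets.pinpoint('wrist',q)[:2]: print(q,np.round(d['location']),d['score'],world(im,*d['location'],2).round(1))
E
```

```text
t 5.1 [ 494.  -256.    89.8] F [-0.5 -0.2 -1.2] w 26.7 g 59.9
d [ 0.4  2.4 56.9] yaw -0.001 a now 1.0 tilt [-0.001  0.001 -1.   ] j6 1.77
black_tray [297. 324.] 0.78 [ 472.3 -260.     2. ]
yellow_tray [303.  90.] 0.66 [459.9 -92.2   2. ]
```

View pics/w2.png

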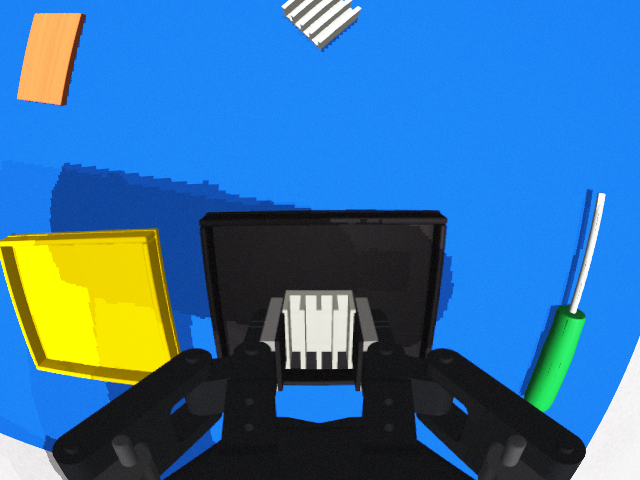

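The sink is held fins up over the black tray (image ~(320,325)) and the tray centre agrees with the top view. Lowering and releasing next.

Emit:
apply_moves --rows '[{"hand":-0.5,"delta_pos":[0,1.5,30],"yaw":0},{"hand":-0.5,"delta_pos":[0,1.5,50],"yaw":0},{"hand":-0.5,"delta_pos":[0,1.5,55],"yaw":0},{"hand":-0.5,"delta_pos":[0,1.5,57.5],"yaw":0},{"hand":-0.5,"delta_pos":[0,1.5,58],"yaw":0},{"hand":-0.5,"delta_pos":[0,1.5,58],"yaw":0},{"hand":0.05,"delta_pos":[0,1.5,58],"yaw":0},{"hand":0.05,"delta_pos":[0,1.5,58],"yaw":0},{"hand":0.05,"delta_pos":[0,1.5,57],"yaw":0},{"hand":0.05,"delta_pos":[0,1.5,40],"yaw":0},{"hand":0.05,"delta_pos":[0,1.5,0],"yaw":0},{"hand":0.2,"delta_pos":[0,1.5,-40],"yaw":0}]'

```text
clock: 6.25
position: [493.6, -257.0, 130.5]
ee_rot: [1.0, 0.009, -0.002, -0.0]
contact_force: [0.6, 0.3, 0.1]
gripper_width: 51.3
grasp_force: 0.0
```

```bash
python3 - <<'E'
from h import *
stat(); im=get('wrist','w3.png'); 
for d in nets.pinpoint('wrist','heatsink_a')[:3]: print(np.round(d['location']),d['score'],world(im,*d['location'],2).round(1))
plan(637,-255,140,-43)
E
```

```text
t 6.25 [ 493.6 -257.   130.5] F [0.6 0.3 0.1] w 51.3 g 0.0
[ 33. 323.] 0.91 [ 636.9 -257.5    2. ]
[243. 316.] 0.78 [ 493.6 -255.7    2. ]
d [ 1.379e+02 -1.000e+00 -1.000e-01] yaw 0.769 a now 1.1 tilt [ 0.015 -0.005 -1.   ] j6 1.78
```

```bash
python3 - <<'E'
from h import *
im=get('wrist','w3b.png'); hs(im,33,323); cv2.imwrite('pics/w3c.png',cv2.resize(im['pixels'][:300,200:450,::-1],None,fx=2,fy=2)); plan(637,-256,140,45); stat()
E
```

```text
rect [ 637.1 -255.3   31.9   31.1   43.6] fin angle 134.2 coh [1.0471980e+06 1.4480393e+08]
d [140.    0.7  -4.1] yaw -0.768 a now 1.0 tilt [ 0.009 -0.002 -1.   ] j6 1.78
t 6.4 [ 497.1 -257.7  134.6] F [-0.8  0.5  0.3] w 51.6 g 0.0
```

View pics/w3c.png

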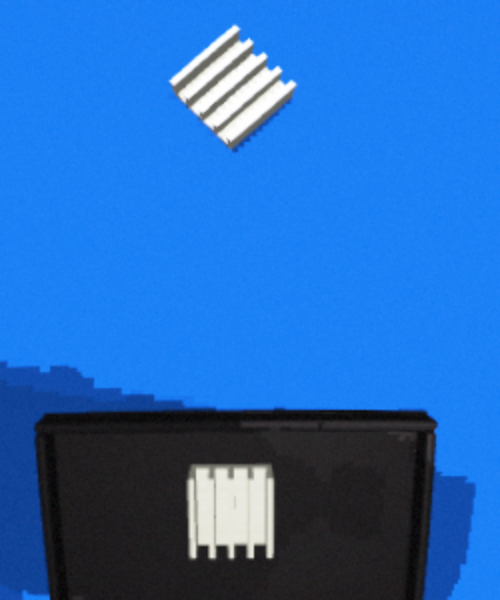

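Sink A sits upright in the black tray (crop ~(230,510)). Sink B's fins run at about -46° (crop ~(235,88)).

Emit:
apply_moves --rows '[{"hand":0.2,"delta_pos":[40,0,0],"yaw":0.12},{"hand":0.2,"delta_pos":[80,0,10],"yaw":0.24},{"hand":0.2,"delta_pos":[120,0,30],"yaw":0.36},{"hand":0.2,"delta_pos":[143,0,50],"yaw":0.48},{"hand":0.2,"delta_pos":[143,0,60],"yaw":0.6},{"hand":0.2,"delta_pos":[143,0,70],"yaw":0.72},{"hand":0.2,"delta_pos":[143,0,80],"yaw":0.82},{"hand":0.2,"delta_pos":[143,0,80],"yaw":0.82},{"hand":0.2,"delta_pos":[143,0,80],"yaw":0.82}]'

```text
clock: 7.15
position: [636.7, -254.5, 48.7]
ee_rot: [0.921, -0.39, -0.002, 0.0]
contact_force: [-0.6, 0.5, -0.1]
gripper_width: 51.1
grasp_force: 0.0
```

```bash
python3 - <<'E'
from h import *
stat(); im=get('wrist','w4.png')
for d in nets.pinpoint('wrist','heatsink_a')[:3]:
  print(np.round(d['location']),d['score'],world(im,*d['location'],2).round(1))
  if d['score']>.3 and np.hypot(*(world(im,*d['location'],2)-[637,-256,2])[:2])<20: hs(im,*d['location'],45)
plan(637,-256,27.5,-46)
E
```

```text
t 7.15 [ 636.7 -254.5   48.7] F [-0.6  0.5 -0.1] w 51.1 g 0.0
[294. 319.] 0.82 [ 636.4 -254.8    2. ]
rect [ 637.2 -255.7   36.4   29.8  -46. ] fin angle -46.1 coh [12504092. 78890408.]
[449. 155.] 0.57 [631.4 -79.3   2. ]
d [ 0.3  1.4 23.2] yaw 0.002 a now -45.9 tilt [ 0. -0. -1.] j6 0.92
```

Emit:
apply_moves --rows '[{"hand":0.2,"delta_pos":[0,0.5,14],"yaw":0},{"hand":0.2,"delta_pos":[0,0.5,20],"yaw":0},{"hand":0.2,"delta_pos":[0,0.5,21],"yaw":0},{"hand":-0.5,"delta_pos":[0,0.5,21],"yaw":0},{"hand":-0.5,"delta_pos":[0,0.5,21],"yaw":0},{"hand":-0.5,"delta_pos":[0,0.5,21],"yaw":0},{"hand":-0.5,"delta_pos":[0,0.5,21],"yaw":0},{"hand":-0.5,"delta_pos":[0,0.5,21],"yaw":0}]'

```text
clock: 7.92
position: [637.9, -255.1, 30.2]
ee_rot: [0.921, -0.391, 0.001, -0.0]
contact_force: [-1.0, 1.6, 3.3]
gripper_width: 26.5
grasp_force: 62.0
```

```bash
python3 - <<'E'
from h import *
stat(); plan(450.5,-258,100,1)
E
```

```text
t 7.92 [ 637.9 -255.1   30.2] F [-1.   1.6  3.3] w 26.5 g 62.0
d [-128.   136.8  -70.1] yaw -0.82 a now -46.0 tilt [ 0.002 -0.    -1.   ] j6 0.91
```

Emit:
apply_moves --rows '[{"hand":-0.5,"delta_pos":[0,0,-35],"yaw":0},{"hand":-0.5,"delta_pos":[0,0,-70],"yaw":-0.05},{"hand":-0.5,"delta_pos":[-25,27,-70],"yaw":-0.16},{"hand":-0.5,"delta_pos":[-50,54,-70],"yaw":-0.28},{"hand":-0.5,"delta_pos":[-75,81,-70],"yaw":-0.4},{"hand":-0.5,"delta_pos":[-100,108,-70],"yaw":-0.52},{"hand":-0.5,"delta_pos":[-120,128,-70],"yaw":-0.64},{"hand":-0.5,"delta_pos":[-127,136,-70],"yaw":-0.75},{"hand":-0.5,"delta_pos":[-128,137,-70],"yaw":-0.82},{"hand":-0.5,"delta_pos":[-128,137,-70],"yaw":-0.82},{"hand":-0.5,"delta_pos":[-128,137,-70],"yaw":-0.82}]'

```text
clock: 8.83
position: [450.1, -258.2, 99.6]
ee_rot: [1.0, 0.008, 0.0, 0.0]
contact_force: [0.4, 1.0, -0.5]
gripper_width: 26.7
grasp_force: 61.6
```

```bash
python3 - <<'E'
from h import *
stat(); plan(450.5,-258,33,1)
E
```

```text
t 8.83 [ 450.1 -258.2   99.6] F [ 0.4  1.  -0.5] w 26.7 g 61.6
d [ 0.3 -0.2 66.6] yaw -0.002 a now 0.9 tilt [ 0.001 -0.    -1.   ] j6 1.79
```

Emit:
apply_moves --rows '[{"hand":-0.5,"delta_pos":[0,0,35],"yaw":0},{"hand":-0.5,"delta_pos":[0,0,58],"yaw":0},{"hand":-0.5,"delta_pos":[0,0,64],"yaw":0},{"hand":-0.5,"delta_pos":[0,0,66.5],"yaw":0},{"hand":-0.5,"delta_pos":[0,0,67],"yaw":0},{"hand":-0.5,"delta_pos":[0,0,67],"yaw":0},{"hand":0.05,"delta_pos":[0,0,67],"yaw":0},{"hand":0.05,"delta_pos":[0,0,67],"yaw":0},{"hand":0.05,"delta_pos":[0,0,66],"yaw":0},{"hand":0.05,"delta_pos":[0,0,45],"yaw":0},{"hand":0.05,"delta_pos":[0,0,10],"yaw":0},{"hand":0.5,"delta_pos":[0,0,-30],"yaw":0}]'

```text
clock: 9.83
position: [448.7, -257.8, 128.5]
ee_rot: [1.0, 0.008, -0.003, -0.001]
contact_force: [0.8, 0.4, 0.1]
gripper_width: 55.5
grasp_force: 0.0
```

```bash
python3 - <<'E'
from h import *
stat(); im=get('wrist','w5.png')
for q in('heatsink_a','large_plate'):
  for d in nets.pinpoint('wrist',q)[:3]: print(q,np.round(d['location']),d['score'],world(im,*d['location'],2).round(1))
plan(632,-78,150,76)
plan(632,-78,150,-14)
E
```

```text
t 9.83 [ 448.7 -257.8  128.5] F [0.8 0.4 0.1] w 55.5 g 0.0
heatsink_a [177. 318.] 0.97 [ 494.7 -257.     2. ]
heatsink_a [240. 319.] 0.57 [ 451.1 -257.9    2. ]
heatsink_a [229. 106.] 0.23 [457.4 -93.9   2. ]
large_plate [ 7. 87.] 0.59 [631.6 -81.9   2. ]
d [ 182.9 -177.5  -16.4] yaw -1.309 a now 1.0 tilt [ 0.008 -0.002 -1.   ] j6 1.8
d [ 182.9 -177.5  -16.4] yaw 0.262 a now 1.0 tilt [ 0.008 -0.002 -1.   ] j6 1.8
```

Emit:
apply_moves --rows '[{"hand":0.55,"delta_pos":[29,-29,0],"yaw":0.1},{"hand":0.55,"delta_pos":[58,-58,0],"yaw":0.2},{"hand":0.55,"delta_pos":[87,-87,0],"yaw":0.262},{"hand":0.55,"delta_pos":[116,-116,0],"yaw":0.262},{"hand":0.55,"delta_pos":[145,-145,5],"yaw":0.262},{"hand":0.55,"delta_pos":[170,-170,10],"yaw":0.262},{"hand":0.55,"delta_pos":[180,-180,20],"yaw":0.262},{"hand":0.55,"delta_pos":[181,-181,20],"yaw":0.262},{"hand":0.55,"delta_pos":[181,-181,20],"yaw":0.262},{"hand":0.55,"delta_pos":[181,-181,20],"yaw":0.262}]'

```text
clock: 10.82
position: [626.6, -74.7, 108.2]
ee_rot: [0.992, -0.123, -0.001, 0.0]
contact_force: [-0.1, -0.1, -0.5]
gripper_width: 66.1
grasp_force: 0.0
```

```bash
python3 - <<'E'
from h import *
stat(); im=get('wrist','w6.png'); M=masks(im)
for q in('large_plate','red_tray'):
  for d in nets.pinpoint('wrist',q)[:2]: print(q,np.round(d['location']),d['score'],world(im,*d['location'],2).round(1))
d=nets.pinpoint('wrist','large_plate')[0]['location']; print(blob(im,*d,8,M['copper']))
plan(632,-78,30,-14)
E
```

```text
t 10.82 [626.6 -74.7 108.2] F [-0.1 -0.1 -0.5] w 66.1 g 0.0
large_plate [244. 325.] 0.62 [631.9 -80.7   2. ]
red_tray [293.  99.] 0.85 [635.6  95.9   2. ]
[632.2 -79.6  59.9  44.3 -14.1]
d [ 5.4  1.6 79.8] yaw -0.002 a now -14.1 tilt [ 0.  0. -1.] j6 1.19
```

Emit:
apply_moves --rows '[{"hand":0.3,"delta_pos":[6,3,35],"yaw":0},{"hand":0.3,"delta_pos":[6,3,65],"yaw":0},{"hand":0.3,"delta_pos":[6,3,78],"yaw":0},{"hand":0.3,"delta_pos":[6,3,80],"yaw":0},{"hand":0.3,"delta_pos":[6,3,80],"yaw":0},{"hand":0.3,"delta_pos":[6,3,80],"yaw":0}]'

```text
clock: 11.52
position: [633.7, -78.7, 30.8]
ee_rot: [0.993, -0.122, 0.001, -0.0]
contact_force: [0.2, -0.3, -0.1]
gripper_width: 55.5
grasp_force: 0.0
```

Emit:
apply_moves --rows '[{"hand":0.3,"delta_pos":[0,0,1.5],"yaw":0},{"hand":0.3,"delta_pos":[0,0,2.5],"yaw":0},{"hand":0.3,"delta_pos":[0,0,2.5],"yaw":0}]'

```text
clock: 11.77
position: [633.3, -78.3, 27.8]
ee_rot: [0.993, -0.122, 0.001, -0.0]
contact_force: [0.7, -0.1, 0.2]
gripper_width: 55.2
grasp_force: 0.0
```

```bash
python3 - <<'E'
from h import *
stat(); im=get('wrist','w7.png'); print(blob(im,290,320,8,masks(im)['copper'])); plan(632.2,-79.6,25,-14.1)
E
```

```text
t 11.77 [633.3 -78.3  27.8] F [ 0.7 -0.1  0.2] w 55.2 g 0.0
[631.9 -79.6  60.3  44.2 -14.3]
d [-0.6  1.5  2.6] yaw 0.001 a now -14.0 tilt [ 0.001  0.    -1.   ] j6 1.2
```

View pics/w7.png

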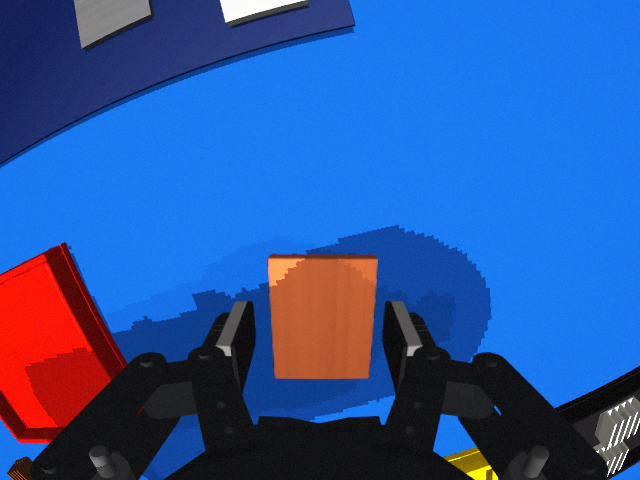

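The plate at (322,318) is centred between the pads; the tips are still above the mat. I keep stepping down until they touch.

Emit:
apply_moves --rows '[{"hand":0.3,"delta_pos":[0,1,1],"yaw":0},{"hand":0.3,"delta_pos":[0,1,2.5],"yaw":0},{"hand":0.3,"delta_pos":[0,1,2.5],"yaw":0}]'

```text
clock: 12.07
position: [632.4, -79.4, 24.1]
ee_rot: [0.993, -0.122, -0.0, 0.0]
contact_force: [0.0, -0.6, 0.9]
gripper_width: 55.4
grasp_force: 0.0
```

Emit:
apply_moves --rows '[{"hand":0.3,"delta_pos":[0,0,1],"yaw":0},{"hand":0.3,"delta_pos":[0,0,2],"yaw":0},{"hand":0.3,"delta_pos":[0,0,2],"yaw":0}]'

```text
clock: 12.32
position: [632.7, -79.3, 23.0]
ee_rot: [0.993, -0.122, 0.0, 0.0]
contact_force: [-1.9, 0.2, 4.5]
gripper_width: 55.6
grasp_force: 2.1
```

Emit:
apply_moves --rows '[{"hand":0.3,"delta_pos":[0,0,-2],"yaw":0},{"hand":0.3,"delta_pos":[0,0,-2.5],"yaw":0},{"hand":-0.2,"delta_pos":[0,0,-2.5],"yaw":0},{"hand":-0.2,"delta_pos":[0,0,-2.5],"yaw":0},{"hand":-0.2,"delta_pos":[0,0,-2.5],"yaw":0},{"hand":-0.2,"delta_pos":[0,0,-2.5],"yaw":0},{"hand":-0.2,"delta_pos":[0,0,-2.5],"yaw":0}]'

```text
clock: 12.9
position: [633.1, -79.3, 25.5]
ee_rot: [0.993, -0.122, 0.001, 0.0]
contact_force: [-0.4, 1.1, 6.2]
gripper_width: 41.7
grasp_force: 64.4
```

Emit:
apply_moves --rows '[{"hand":-0.2,"delta_pos":[0,0,-10],"yaw":0},{"hand":-0.2,"delta_pos":[0,0,-40],"yaw":0},{"hand":-0.2,"delta_pos":[0,0,-65],"yaw":0},{"hand":-0.2,"delta_pos":[0,0,-70],"yaw":0},{"hand":-0.2,"delta_pos":[0,0,-70],"yaw":0},{"hand":-0.2,"delta_pos":[0,0,-70],"yaw":0}]'

```text
clock: 13.4
position: [631.7, -79.2, 93.9]
ee_rot: [0.992, -0.122, -0.001, -0.0]
contact_force: [-0.1, -0.4, -2.2]
gripper_width: 41.7
grasp_force: 61.3
```

```bash
python3 - <<'E'
from h import *
stat(); im=get('wrist','w8.png')
for d in nets.pinpoint('wrist','red_tray')[:2]: print(np.round(d['location']),d['score'],world(im,*d['location'],2).round(1))
print('red z18',blob(im,*nets.find_in('wrist','red_tray')[0]['location'],18,masks(im)['red'])); plan(635.5,95,80,4)
E
```

```text
t 13.4 [631.7 -79.2  93.9] F [-0.1 -0.4 -2.2] w 41.7 g 61.3
[309.  90.] 0.77 [635.   94.6   2. ]Traceback (most recent call last):
  File "<stdin>", line 4, in <module>
IndexError: list index out of range
```

```bash
python3 - <<'E'
from h import *
plan(635.5,94.6,70,4)
E
```

```text
d [ -38.1 -169.8   22.8] yaw -0.315 a now -14.1 tilt [-0.004 -0.    -1.   ] j6 1.2
```

Emit:
apply_moves --rows '[{"hand":-0.2,"delta_pos":[-7,-30,0],"yaw":-0.06},{"hand":-0.2,"delta_pos":[-15,-65,0],"yaw":-0.13},{"hand":-0.2,"delta_pos":[-23,-100,0],"yaw":-0.2},{"hand":-0.2,"delta_pos":[-30,-135,5],"yaw":-0.26},{"hand":-0.2,"delta_pos":[-36,-160,10],"yaw":-0.315},{"hand":-0.2,"delta_pos":[-38,-170,20],"yaw":-0.315},{"hand":-0.2,"delta_pos":[-38,-170,23],"yaw":-0.315},{"hand":-0.2,"delta_pos":[-38,-170,23],"yaw":-0.315},{"hand":-0.2,"delta_pos":[-38,-170,23],"yaw":-0.315}]'

```text
clock: 14.3
position: [636.4, 93.6, 70.7]
ee_rot: [0.999, 0.034, -0.001, 0.0]
contact_force: [0.2, -0.9, -2.4]
gripper_width: 41.6
grasp_force: 61.3
```

```bash
python3 - <<'E'
from h import *
stat(); im=get('wrist','w9.png')
for d in nets.pinpoint('wrist','red_tray')[:2]: print(np.round(d['location']),d['score'],world(im,*d['location'],2).round(1))
for n in 'copper','red': print(n,blob(im,310,320,18,masks(im)[n]))
plan(635.5,94.6,30,4)
E
```

```text
t 14.3 [636.4  93.6  70.7] F [ 0.2 -0.9 -2.4] w 41.6 g 61.3
copper [634.1  95.5 136.3 115.2 -86.1]
red [642.   96.1 136.5 103.5 -86. ]
d [-1.4 -1.3 41.8] yaw -0.001 a now 3.9 tilt [-0. -0. -1.] j6 1.24
```

View pics/w9.png

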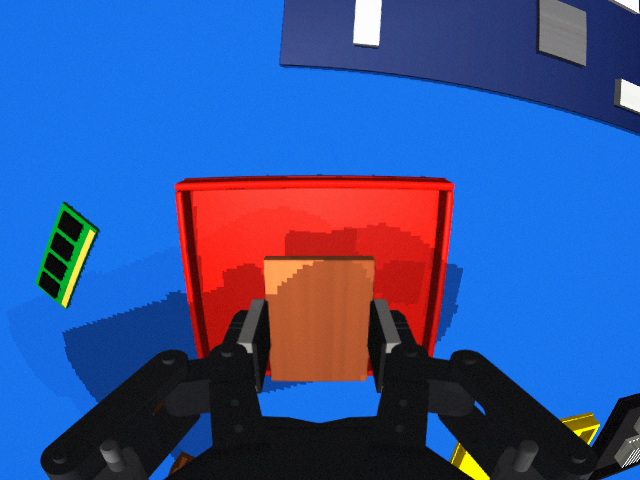

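The plate (320,318) is held level over the red tray (315,280). I set it down, release and rise.

Emit:
apply_moves --rows '[{"hand":-0.2,"delta_pos":[0,-1.7,20],"yaw":0},{"hand":-0.2,"delta_pos":[0,-1.7,34],"yaw":0},{"hand":-0.2,"delta_pos":[0,-1.7,38],"yaw":0},{"hand":-0.2,"delta_pos":[0,-1.7,40],"yaw":0},{"hand":-0.2,"delta_pos":[0,-1.7,41],"yaw":0},{"hand":-0.2,"delta_pos":[0,-1.7,41],"yaw":0}]'

```text
clock: 14.9
position: [637.4, 96.2, 31.6]
ee_rot: [0.999, 0.035, 0.001, -0.0]
contact_force: [-0.0, -0.3, -1.5]
gripper_width: 41.9
grasp_force: 61.3
```

```bash
python3 - <<'E'
from h import *
stat()
E
```

```text
t 14.9 [637.4  96.2  31.6] F [-0.  -0.3 -1.5] w 41.9 g 61.3
```

Emit:
apply_moves --rows '[{"hand":-0.2,"delta_pos":[0,0,0.7],"yaw":0},{"hand":-0.2,"delta_pos":[0,0,1.4],"yaw":0},{"hand":-0.2,"delta_pos":[0,0,1.4],"yaw":0}]'

```text
clock: 15.15
position: [637.0, 96.6, 29.9]
ee_rot: [0.999, 0.035, 0.0, -0.0]
contact_force: [0.9, 0.3, -0.8]
gripper_width: 42.0
grasp_force: 61.3
```

Emit:
apply_moves --rows '[{"hand":-0.2,"delta_pos":[0,0,0.5],"yaw":0},{"hand":-0.2,"delta_pos":[0,0,1],"yaw":0},{"hand":-0.2,"delta_pos":[0,0,1],"yaw":0}]'

```text
clock: 15.4
position: [637.1, 96.6, 29.6]
ee_rot: [0.999, 0.035, 0.0, 0.0]
contact_force: [-2.7, 0.1, 5.6]
gripper_width: 41.9
grasp_force: 64.9
```

Contact. Release and rise.

Emit:
apply_moves --rows '[{"hand":0.2,"delta_pos":[0,0,-0.5],"yaw":0},{"hand":0.2,"delta_pos":[0,0,-0.5],"yaw":0},{"hand":0.2,"delta_pos":[0,0,-0.5],"yaw":0},{"hand":0.2,"delta_pos":[0,0,-0.5],"yaw":0},{"hand":0.2,"delta_pos":[0,0,-10],"yaw":0},{"hand":0.2,"delta_pos":[0,0,-30],"yaw":0},{"hand":-1,"delta_pos":[0,0,-50],"yaw":0},{"hand":-1,"delta_pos":[0,0,-50],"yaw":0},{"hand":-1,"delta_pos":[0,0,-50],"yaw":0},{"hand":-1,"delta_pos":[0,0,-50],"yaw":0}]'

```text
clock: 16.23
position: [636.5, 96.5, 78.5]
ee_rot: [0.999, 0.035, -0.0, -0.0]
contact_force: [-0.1, 0.0, 0.6]
gripper_width: 3.1
grasp_force: 0.0
```

```bash
python3 - <<'E'
from h import *
stat(); im=get('wrist','w10.png')
M=masks(im); H,S,V=np.moveaxis(hsv(im),2,0)
cv2.imwrite('pics/w10c.png',im['pixels'][120:420,120:500,::-1])
m=(H>6)&(H<18)&(S>90)&(V>100); print('cu z12',blob(im,240,318,12,m)); print('tray',blob(im,240,318,18,M['copper']|M['red']))
for q in('large_plate','red_tray'):
  for d in nets.pinpoint('wrist',q)[:2]: print(q,np.round(d['location']),d['score'],world(im,*d['location'],6).round(1))
plan(635.5,94.6,40,4)
E
```

```text
t 16.23 [636.5  96.5  78.5] F [-0.1  0.   0.6] w 3.1 g 0.0
cu z12 [636.8  96.4  60.8  44.2   4. ]
tray [637.1  95.7 136.5 113.1 -86. ]
large_plate [274. 319.] 0.81 [636.8  96.    6. ]
d [-0.7  1.6 37.5] yaw 0.0 a now 4.0 tilt [-0.002 -0.001 -1.   ] j6 1.24
```

View pics/w10c.png

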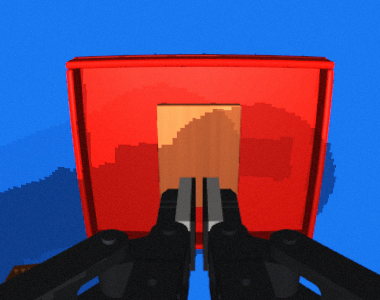

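The large plate lies square in the middle of the red tray (crop ~(199,165)). Pressing with shut fingers next.

Emit:
apply_moves --rows '[{"hand":-1,"delta_pos":[0,0,25],"yaw":0},{"hand":-1,"delta_pos":[0,0,36],"yaw":0},{"hand":-1,"delta_pos":[0,0,38.5],"yaw":0},{"hand":-1,"delta_pos":[0,0,38.5],"yaw":0},{"hand":-1,"delta_pos":[0,0,38.5],"yaw":0}]'

```text
clock: 16.8
position: [636.9, 96.5, 39.8]
ee_rot: [0.999, 0.035, -0.0, 0.0]
contact_force: [-0.4, -0.0, 0.1]
gripper_width: -0.4
grasp_force: 0.0
```

Emit:
apply_moves --rows '[{"hand":-1,"delta_pos":[0,0,1],"yaw":0},{"hand":-1,"delta_pos":[0,0,2],"yaw":0},{"hand":-1,"delta_pos":[0,0,2],"yaw":0}]'

```text
clock: 17.05
position: [636.9, 96.6, 38.2]
ee_rot: [0.999, 0.035, 0.0, -0.0]
contact_force: [-0.1, 0.5, -0.1]
gripper_width: 0.0
grasp_force: 0.0
```

Emit:
apply_moves --rows '[{"hand":-1,"delta_pos":[0,0,0.5],"yaw":0},{"hand":-1,"delta_pos":[0,0,1],"yaw":0},{"hand":-1,"delta_pos":[0,0,1],"yaw":0}]'

```text
clock: 17.3
position: [636.9, 96.5, 37.2]
ee_rot: [0.999, 0.035, 0.0, -0.0]
contact_force: [0.3, 1.2, 0.8]
gripper_width: 0.3
grasp_force: 0.5
```

Emit:
apply_moves --rows '[{"hand":-1,"delta_pos":[0,0,0.7],"yaw":0},{"hand":-1,"delta_pos":[0,0,0.7],"yaw":0},{"hand":-1,"delta_pos":[0,0,0.7],"yaw":0}]'

```text
clock: 17.55
position: [637.0, 96.6, 37.2]
ee_rot: [0.999, 0.035, 0.0, 0.0]
contact_force: [-2.1, -0.1, 5.1]
gripper_width: 0.0
grasp_force: 2.7
```

Emit:
apply_moves --rows '[{"hand":-1,"delta_pos":[0,0,0.8],"yaw":0},{"hand":-1,"delta_pos":[0,0,0.8],"yaw":0},{"hand":-1,"delta_pos":[0,0,0.8],"yaw":0},{"hand":-1,"delta_pos":[0,0,0.8],"yaw":0},{"hand":-1,"delta_pos":[0,0,0.8],"yaw":0},{"hand":-1,"delta_pos":[0,0,0.8],"yaw":0},{"hand":-1,"delta_pos":[0,0,0.8],"yaw":0}]'

```text
clock: 18.13
position: [636.9, 96.5, 37.1]
ee_rot: [0.999, 0.035, 0.0, 0.0]
contact_force: [-3.3, -0.3, 8.9]
gripper_width: -0.0
grasp_force: 4.5
```

Emit:
apply_moves --rows '[{"hand":-1,"delta_pos":[0,0,0.3],"yaw":0},{"hand":-1,"delta_pos":[0,0,0.3],"yaw":0},{"hand":-1,"delta_pos":[0,0,0.3],"yaw":0},{"hand":-1,"delta_pos":[0,0,0.3],"yaw":0},{"hand":-1,"delta_pos":[0,0,0.3],"yaw":0},{"hand":-1,"delta_pos":[0,0,0.3],"yaw":0},{"hand":-1,"delta_pos":[0,0,0.3],"yaw":0}]'

```text
clock: 18.72
position: [636.9, 96.6, 37.1]
ee_rot: [0.999, 0.035, 0.0, 0.0]
contact_force: [-4.0, 0.5, 9.3]
gripper_width: 0.0
grasp_force: 5.1
```

Emit:
apply_moves --rows '[{"hand":-1,"delta_pos":[0,0,-5],"yaw":0},{"hand":-1,"delta_pos":[0,0,-35],"yaw":0},{"hand":0.2,"delta_pos":[0,0,-65],"yaw":0},{"hand":0.2,"delta_pos":[0,0,-65],"yaw":0},{"hand":0.2,"delta_pos":[0,0,-65],"yaw":0}]'

```text
clock: 19.13
position: [638.1, 97.0, 102.4]
ee_rot: [0.999, 0.035, 0.002, -0.001]
contact_force: [0.0, -0.2, -0.2]
gripper_width: 35.7
grasp_force: 0.0
```

```bash
python3 - <<'E'
from h import *
stat(); plan(456,92,100,-12); plan(456,92,100,78)
im=get('wrist'); H,S,V=np.moveaxis(hsv(im),2,0)
m=(H>6)&(H<18)&(S>90)&(V>100); print('cu z12',blob(im,240,318,12,m))
E
```

```text
t 19.13 [638.1  97.  102.4] F [ 0.  -0.2 -0.2] w 35.7 g 0.0
d [-182.    -7.8    1.5] yaw 0.28 a now 4.0 tilt [ 0.005  0.002 -1.   ] j6 1.24
d [-182.    -7.8    1.5] yaw -1.291 a now 4.0 tilt [ 0.005  0.002 -1.   ] j6 1.24
cu z12 [636.6  96.4  61.   44.5   4. ]
```

Emit:
apply_moves --rows '[{"hand":0.1,"delta_pos":[-40,-2,0],"yaw":0.06},{"hand":0.1,"delta_pos":[-80,-4,0],"yaw":0.12},{"hand":0.1,"delta_pos":[-120,-6,0],"yaw":0.2},{"hand":0.1,"delta_pos":[-160,-8,0],"yaw":0.28},{"hand":0.1,"delta_pos":[-178,-8,0],"yaw":0.28},{"hand":0.1,"delta_pos":[-181,-8,0],"yaw":0.28},{"hand":0.1,"delta_pos":[-181,-8,0],"yaw":0.28},{"hand":0.1,"delta_pos":[-181,-8,0],"yaw":0.28}]'

```text
clock: 19.85
position: [456.7, 92.2, 100.0]
ee_rot: [0.995, -0.104, 0.0, -0.0]
contact_force: [0.7, 0.2, -0.3]
gripper_width: 47.3
grasp_force: 0.0
```

```bash
python3 - <<'E'
from h import *
stat(); im=get('wrist','w11.png')
d=nets.pinpoint('wrist','small_plate')[0]; print(d['score'],world(im,*d['location'],2).round(1)); b=blob(im,*d['location'],8,masks(im)['copper']); print(b)
plan(b[0],b[1],26,b[4])
E
```

```text
t 19.85 [456.7  92.2 100. ] F [ 0.7  0.2 -0.3] w 47.3 g 0.0
0.78 [453.3  90.5   2. ]
[452.5  90.7  40.1  30.1 -11.7]
d [-4.2  2.4 73.9] yaw -0.006 a now -12.0 tilt [ 0.001  0.    -1.   ] j6 0.81
```

Emit:
apply_moves --rows '[{"hand":0.05,"delta_pos":[-4,2.4,35],"yaw":0},{"hand":0.05,"delta_pos":[-4,2.4,62],"yaw":0},{"hand":0.05,"delta_pos":[-4,2.4,71],"yaw":0},{"hand":0.05,"delta_pos":[-4,2.4,73],"yaw":0},{"hand":0.05,"delta_pos":[-4,2.4,73],"yaw":0},{"hand":-0.5,"delta_pos":[-4,2.4,73],"yaw":0},{"hand":-0.5,"delta_pos":[-4,2.4,73],"yaw":0},{"hand":-0.5,"delta_pos":[-4,2.4,73],"yaw":0},{"hand":-0.5,"delta_pos":[-4,2.4,73],"yaw":0},{"hand":-0.5,"delta_pos":[-4,2.4,73],"yaw":0}]'

```text
clock: 20.78
position: [452.5, 90.9, 28.4]
ee_rot: [0.995, -0.104, 0.001, -0.001]
contact_force: [-0.4, -1.0, 6.0]
gripper_width: 27.3
grasp_force: 59.9
```

Emit:
apply_moves --rows '[{"hand":-0.5,"delta_pos":[0,0,-5],"yaw":0},{"hand":-0.5,"delta_pos":[0,0,-40],"yaw":0},{"hand":-0.5,"delta_pos":[0,0,-65],"yaw":0},{"hand":-0.5,"delta_pos":[0,0,-65],"yaw":0},{"hand":-0.5,"delta_pos":[0,0,-65],"yaw":0},{"hand":-0.5,"delta_pos":[0,0,-65],"yaw":0}]'

```text
clock: 21.28
position: [450.5, 90.0, 91.8]
ee_rot: [0.994, -0.105, -0.001, 0.0]
contact_force: [-0.3, 0.6, -0.5]
gripper_width: 27.3
grasp_force: 59.5
```

```bash
python3 - <<'E'
from h import *
stat(); im=get('wrist','w12.png'); s,p,X=pose()
b=blob(im,320,320,p[2]-21,masks(im)['copper']); print(b,'offset',(b[:2]-p[:2]).round(1)); plan(636.6,96.4,91,4)
cv2.imwrite('pics/w12c.png',im['pixels'][200:440,160:480,::-1])
E
```

```text
t 21.28 [450.5  90.   91.8] F [-0.3  0.6 -0.5] w 27.3 g 59.5
[449.5  90.   39.7  29.9 -12.1] offset [-0.8  0.2]
d [ 1.808e+02 -4.530e+01 -1.000e-01] yaw -0.28 a now -12.0 tilt [-0.002 -0.001 -1.   ] j6 0.81
```

View pics/w12c.png

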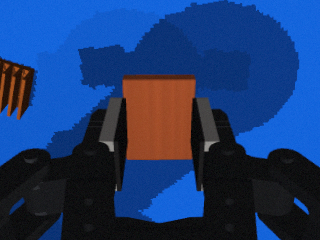

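The small plate is held square between the pads (crop ~(160,118)). Carrying it over the red tray.

Emit:
apply_moves --rows '[{"hand":-0.5,"delta_pos":[36,-9,0],"yaw":-0.06},{"hand":-0.5,"delta_pos":[72,-18,0],"yaw":-0.12},{"hand":-0.5,"delta_pos":[108,-27,0],"yaw":-0.2},{"hand":-0.5,"delta_pos":[144,-36,0],"yaw":-0.28},{"hand":-0.5,"delta_pos":[172,-43,0],"yaw":-0.28},{"hand":-0.5,"delta_pos":[181.5,-45,5],"yaw":-0.28},{"hand":-0.5,"delta_pos":[181.5,-45,15],"yaw":-0.28},{"hand":-0.5,"delta_pos":[181.5,-45,25],"yaw":-0.28},{"hand":-0.5,"delta_pos":[181.5,-45,25],"yaw":-0.28},{"hand":-0.5,"delta_pos":[181.5,-45,25],"yaw":-0.28}]'

```text
clock: 22.17
position: [635.9, 96.1, 65.4]
ee_rot: [0.999, 0.035, -0.002, 0.001]
contact_force: [-0.7, -0.0, 0.0]
gripper_width: 27.6
grasp_force: 59.5
```

```bash
python3 - <<'E'
from h import *
stat(); plan(637.3,96.3,38.5,4)
E
```

```text
t 22.17 [635.9  96.1  65.4] F [-0.7 -0.   0. ] w 27.6 g 59.5
d [ 1.5 -0.2 26.9] yaw 0.001 a now 4.0 tilt [-0.004 -0.002 -1.   ] j6 1.24
```

Emit:
apply_moves --rows '[{"hand":-0.5,"delta_pos":[1,0,12],"yaw":0},{"hand":-0.5,"delta_pos":[1,0,20],"yaw":0},{"hand":-0.5,"delta_pos":[1,0,24],"yaw":0},{"hand":-0.5,"delta_pos":[1,0,26],"yaw":0},{"hand":-0.5,"delta_pos":[1,0,26],"yaw":0},{"hand":-0.5,"delta_pos":[1,0,26],"yaw":0}]'

```text
clock: 22.67
position: [639.3, 96.6, 41.2]
ee_rot: [0.999, 0.035, 0.0, 0.0]
contact_force: [0.3, 0.3, -0.4]
gripper_width: 27.3
grasp_force: 59.5
```

Emit:
apply_moves --rows '[{"hand":-0.5,"delta_pos":[0,0,0.8],"yaw":0},{"hand":-0.5,"delta_pos":[0,0,0.8],"yaw":0},{"hand":-0.5,"delta_pos":[0,0,0.8],"yaw":0}]'

```text
clock: 22.92
position: [639.3, 96.6, 40.6]
ee_rot: [0.999, 0.035, 0.0, -0.0]
contact_force: [-0.3, 0.3, -1.2]
gripper_width: 27.3
grasp_force: 59.5
```

Emit:
apply_moves --rows '[{"hand":-0.5,"delta_pos":[-2,0,0.5],"yaw":0},{"hand":-0.5,"delta_pos":[-2,0,1.2],"yaw":0},{"hand":-0.5,"delta_pos":[-2,0,1.2],"yaw":0}]'

```text
clock: 23.17
position: [636.9, 96.3, 39.0]
ee_rot: [0.999, 0.035, -0.0, 0.0]
contact_force: [-0.4, 0.0, -1.1]
gripper_width: 27.6
grasp_force: 59.5
```

Emit:
apply_moves --rows '[{"hand":-0.5,"delta_pos":[0,0,0.8],"yaw":0},{"hand":-0.5,"delta_pos":[0,0,0.8],"yaw":0},{"hand":-0.5,"delta_pos":[0,0,0.8],"yaw":0}]'

```text
clock: 23.42
position: [637.2, 96.4, 38.5]
ee_rot: [0.999, 0.035, 0.0, 0.0]
contact_force: [0.1, -0.4, 0.8]
gripper_width: 27.2
grasp_force: 59.7
```

Emit:
apply_moves --rows '[{"hand":-0.5,"delta_pos":[0,0,0.4],"yaw":0},{"hand":-0.1,"delta_pos":[0,0,0.2],"yaw":0},{"hand":-0.1,"delta_pos":[0,0,0],"yaw":0},{"hand":-0.1,"delta_pos":[0,0,0],"yaw":0},{"hand":-0.1,"delta_pos":[0,0,-1],"yaw":0},{"hand":-0.1,"delta_pos":[0,0,-10],"yaw":0},{"hand":-0.1,"delta_pos":[0,0,-30],"yaw":0},{"hand":-1,"delta_pos":[0,0,-45],"yaw":0},{"hand":-1,"delta_pos":[0,0,-45],"yaw":0},{"hand":-1,"delta_pos":[0,0,-45],"yaw":0},{"hand":-1,"delta_pos":[0,0,-45],"yaw":0}]'

```text
clock: 24.33
position: [636.7, 96.3, 83.0]
ee_rot: [0.999, 0.035, -0.0, -0.0]
contact_force: [-0.2, 0.1, -0.7]
gripper_width: 0.0
grasp_force: 0.0
```

```bash
python3 - <<'E'
from h import *
stat(); im=get('wrist','w13.png'); plan(637,96.4,46,4)
for q,z in(('small_plate',12),('large_plate',6)):
  for d in nets.pinpoint('wrist',q)[:2]: print(q,np.round(d['location']),d['score'],world(im,*d['location'],z).round(1))
cv2.imwrite('pics/w13c.png',cv2.resize(im['pixels'][160:420,170:470,::-1],None,fx=2,fy=2))
E
```

```text
t 24.33 [636.7  96.3  83. ] F [-0.2  0.1 -0.7] w 0.0 g 0.0
d [ 0.5 -0.2 36.5] yaw 0.0 a now 4.0 tilt [-0.002 -0.    -1.   ] j6 1.24
small_plate [254.  77.] 0.69 [637.3 249.1  12. ]
small_plate [271. 319.] 0.56 [639.1  96.   12. ]
```

View pics/w13c.png

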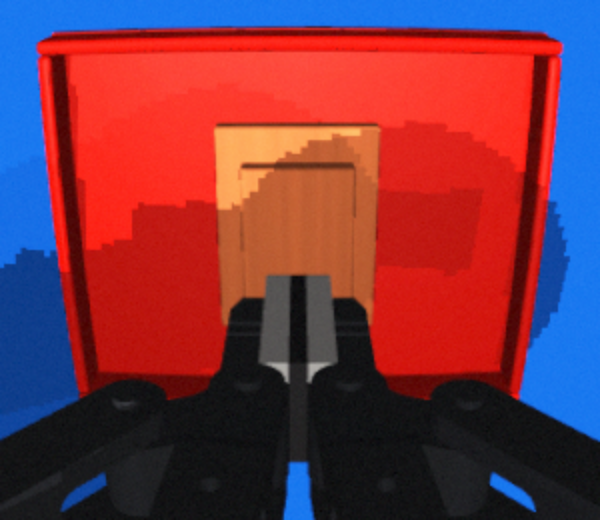

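The small plate sits centred on the large one (crop ~(297,225)). Pressing it now.

Emit:
apply_moves --rows '[{"hand":-1,"delta_pos":[0,0,22],"yaw":0},{"hand":-1,"delta_pos":[0,0,34],"yaw":0},{"hand":-1,"delta_pos":[0,0,38],"yaw":0},{"hand":-1,"delta_pos":[0,0,38],"yaw":0},{"hand":-1,"delta_pos":[0,0,38],"yaw":0}]'

```text
clock: 24.9
position: [636.9, 96.3, 44.6]
ee_rot: [0.999, 0.035, -0.001, 0.0]
contact_force: [0.3, 0.3, 0.6]
gripper_width: -0.1
grasp_force: 0.0
```

Emit:
apply_moves --rows '[{"hand":-1,"delta_pos":[0,0,1],"yaw":0},{"hand":-1,"delta_pos":[0,0,1.8],"yaw":0},{"hand":-1,"delta_pos":[0,0,1.8],"yaw":0}]'

```text
clock: 25.15
position: [637.1, 96.3, 43.3]
ee_rot: [0.999, 0.035, -0.0, 0.0]
contact_force: [0.7, 0.0, 0.2]
gripper_width: -0.1
grasp_force: 0.0
```

Emit:
apply_moves --rows '[{"hand":-1,"delta_pos":[0,0,0.5],"yaw":0},{"hand":-1,"delta_pos":[0,0,0.9],"yaw":0},{"hand":-1,"delta_pos":[0,0,0.9],"yaw":0}]'

```text
clock: 25.4
position: [637.2, 96.4, 43.2]
ee_rot: [0.999, 0.035, 0.0, 0.0]
contact_force: [-1.1, -0.5, 3.3]
gripper_width: -0.1
grasp_force: 1.7
```

Emit:
apply_moves --rows '[{"hand":-1,"delta_pos":[0,0,0.6],"yaw":0},{"hand":-1,"delta_pos":[0,0,0.6],"yaw":0},{"hand":-1,"delta_pos":[0,0,0.6],"yaw":0}]'

```text
clock: 25.65
position: [637.3, 96.4, 43.2]
ee_rot: [0.999, 0.035, 0.0, 0.0]
contact_force: [-2.1, 0.1, 6.0]
gripper_width: -0.1
grasp_force: 3.2
```

Emit:
apply_moves --rows '[{"hand":-1,"delta_pos":[0,0,0.7],"yaw":0},{"hand":-1,"delta_pos":[0,0,0.7],"yaw":0},{"hand":-1,"delta_pos":[0,0,0.7],"yaw":0},{"hand":-1,"delta_pos":[0,0,0.7],"yaw":0},{"hand":-1,"delta_pos":[0,0,0.7],"yaw":0},{"hand":-1,"delta_pos":[0,0,0.7],"yaw":0},{"hand":-1,"delta_pos":[0,0,0.7],"yaw":0},{"hand":-1,"delta_pos":[0,0,0.7],"yaw":0}]'

```text
clock: 26.32
position: [637.3, 96.4, 43.1]
ee_rot: [0.999, 0.035, 0.0, 0.0]
contact_force: [-3.9, -0.2, 8.9]
gripper_width: 0.2
grasp_force: 4.7
```

Emit:
apply_moves --rows '[{"hand":-1,"delta_pos":[0,0,-4],"yaw":0},{"hand":-1,"delta_pos":[0,0,-30],"yaw":0},{"hand":0.1,"delta_pos":[0,0,-60],"yaw":0},{"hand":0.1,"delta_pos":[0,0,-60],"yaw":0},{"hand":0.1,"delta_pos":[0,0,-60],"yaw":0},{"hand":0.1,"delta_pos":[0,0,-60],"yaw":0}]'

```text
clock: 26.82
position: [636.8, 96.4, 100.9]
ee_rot: [0.999, 0.035, -0.0, -0.0]
contact_force: [0.5, 0.0, -0.3]
gripper_width: 46.6
grasp_force: 0.0
```

```bash
python3 - <<'E'
from h import *
stat(); im=get('wrist','w14.png')
d=nets.pinpoint('wrist','memory_module')[0]; print(d['score'],world(im,*d['location'],2).round(1))
H,S,V=np.moveaxis(hsv(im),2,0); m=~((H>100)&(H<125)&(S>150)); r,c=map(int,d['location']); mm=m*0; sl=np.s_[max(r-60,0):r+60,max(0,c-60):c+60]; mm[sl]=m[sl]; b=blob(im,r,c,6,mm); print(b)
plan(638,252,100,b[4])
E
```

```text
t 26.82 [636.8  96.4 100.9] F [ 0.5  0.  -0.3] w 46.6 g 0.0
0.63 [634.5 255.7   2. ]
[635.7 254.5  70.8  32.2 -32.9]
d [  12.5 -155.3   -0.2] yaw 0.644 a now 4.0 tilt [-0.002 -0.001 -1.   ] j6 1.24
```

Emit:
apply_moves --rows '[{"hand":0.1,"delta_pos":[2,-40,0],"yaw":0.1},{"hand":0.1,"delta_pos":[5,-80,0],"yaw":0.2},{"hand":0.1,"delta_pos":[7,-120,0],"yaw":0.32},{"hand":0.1,"delta_pos":[10,-150,0],"yaw":0.44},{"hand":0.1,"delta_pos":[10,-158,5],"yaw":0.56},{"hand":0.1,"delta_pos":[10,-158,5],"yaw":0.644},{"hand":0.1,"delta_pos":[10,-158,5],"yaw":0.644},{"hand":0.1,"delta_pos":[10,-158,5],"yaw":0.644}]'

```text
clock: 27.58
position: [635.5, 254.5, 94.9]
ee_rot: [0.959, -0.282, -0.001, 0.001]
contact_force: [-0.3, -0.9, -0.9]
gripper_width: 47.1
grasp_force: 0.0
```

```bash
python3 - <<'E'
from h import *
stat(); im=get('wrist','w15.png')
d=nets.pinpoint('wrist','memory_module')[0]; print(d['score'],world(im,*d['location'],2).round(1))
H,S,V=np.moveaxis(hsv(im),2,0); m=((H>20)&(H<80)&(S>100)); r,c=map(int,d['location']); m=cv2.morphologyEx(m.astype(np.uint8),cv2.MORPH_CLOSE,np.ones((15,15))); b=blob(im,r,c,5,m); print(b)
plan(b[0],b[1],27,b[4])
E
```

```text
t 27.58 [635.5 254.5  94.9] F [-0.3 -0.9 -0.9] w 47.1 g 0.0
0.72 [634.5 254.6   2. ]
[635.3 255.2  69.2  30.5 -32.8]
d [-1.1 -0.6 68.7] yaw -0.0 a now -32.8 tilt [-0.001 -0.001 -1.   ] j6 0.38
```

Emit:
apply_moves --rows '[{"hand":0.0,"delta_pos":[0,-0.5,35],"yaw":0},{"hand":0.0,"delta_pos":[0,-0.5,58],"yaw":0},{"hand":0.0,"delta_pos":[0,-0.5,66],"yaw":0},{"hand":0.0,"delta_pos":[0,-0.5,67.5],"yaw":0},{"hand":0.0,"delta_pos":[0,-0.5,67.5],"yaw":0},{"hand":-0.5,"delta_pos":[0,-0.5,67.5],"yaw":0},{"hand":-0.5,"delta_pos":[0,-0.5,67.5],"yaw":0},{"hand":-0.5,"delta_pos":[0,-0.5,67.5],"yaw":0},{"hand":-0.5,"delta_pos":[0,-0.5,67.5],"yaw":0},{"hand":-0.5,"delta_pos":[0,-0.5,67.5],"yaw":0}]'

```text
clock: 28.52
position: [637.5, 255.6, 31.0]
ee_rot: [0.959, -0.283, 0.001, -0.001]
contact_force: [-0.0, -1.4, 6.7]
gripper_width: 24.7
grasp_force: 60.1
```

Emit:
apply_moves --rows '[{"hand":-0.5,"delta_pos":[0,0,-5],"yaw":0},{"hand":-0.5,"delta_pos":[0,0,-40],"yaw":0},{"hand":-0.5,"delta_pos":[0,0,-75],"yaw":0},{"hand":-0.5,"delta_pos":[0,0,-80],"yaw":0},{"hand":-0.5,"delta_pos":[0,0,-80],"yaw":0},{"hand":-0.5,"delta_pos":[0,0,-80],"yaw":0}]'

```text
clock: 29.02
position: [635.9, 255.2, 108.9]
ee_rot: [0.959, -0.283, -0.0, -0.0]
contact_force: [-0.3, -0.7, -0.8]
gripper_width: 24.4
grasp_force: 58.9
```

```bash
python3 - <<'E'
from h import *
stat(); im=get('wrist','w16.png'); cv2.imwrite('pics/w16c.png',im['pixels'][200:440,160:480,::-1]); plan(460,-92.5,105,1.5)
E
```

```text
t 29.02 [635.9 255.2 108.9] F [-0.3 -0.7 -0.8] w 24.4 g 58.9
d [ 41.5 386.8   3.3] yaw -0.6 a now -32.9 tilt [-0.002 -0.001 -1.   ] j6 0.38
```

View pics/w16c.png

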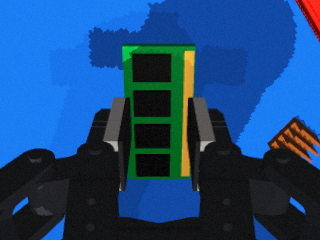

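The module is held level, chips up (crop ~(160,112)). Carrying it to the yellow tray.

Emit:
apply_moves --rows '[{"hand":-0.5,"delta_pos":[4,38,0],"yaw":-0.06},{"hand":-0.5,"delta_pos":[8,77,0],"yaw":-0.12},{"hand":-0.5,"delta_pos":[12,116,0],"yaw":-0.2},{"hand":-0.5,"delta_pos":[16,155,0],"yaw":-0.28},{"hand":-0.5,"delta_pos":[20,194,0],"yaw":-0.36},{"hand":-0.5,"delta_pos":[25,233,0],"yaw":-0.44},{"hand":-0.5,"delta_pos":[29,272,0],"yaw":-0.52},{"hand":-0.5,"delta_pos":[33,311,0],"yaw":-0.6},{"hand":-0.5,"delta_pos":[37,350,0],"yaw":-0.6},{"hand":-0.5,"delta_pos":[41,378,3],"yaw":-0.6},{"hand":-0.5,"delta_pos":[41.5,387,15],"yaw":-0.6},{"hand":-0.5,"delta_pos":[41.5,387,35],"yaw":-0.6}]'

```text
clock: 30.07
position: [459.6, -94.4, 73.7]
ee_rot: [1.0, 0.011, 0.0, -0.0]
contact_force: [-0.1, 0.5, -0.8]
gripper_width: 24.3
grasp_force: 59.0
```

Emit:
apply_moves --rows '[{"hand":-0.5,"delta_pos":[0,0,15],"yaw":0},{"hand":-0.5,"delta_pos":[0,0,25],"yaw":0},{"hand":-0.5,"delta_pos":[0,0,30],"yaw":0},{"hand":-0.5,"delta_pos":[0,0,33],"yaw":0},{"hand":-0.5,"delta_pos":[0,0,34],"yaw":0},{"hand":-0.5,"delta_pos":[0,0,34],"yaw":0}]'

```text
clock: 30.57
position: [461.1, -92.3, 39.6]
ee_rot: [1.0, 0.013, -0.0, 0.0]
contact_force: [0.2, 0.5, -0.1]
gripper_width: 25.0
grasp_force: 59.0
```

```bash
python3 - <<'E'
from h import *
stat(); im=get('wrist','w17.png'); cv2.imwrite('pics/w17c.png',im['pixels'][100:460,100:560,::-1]); plan(460,-92.5,34,1.5)
E
```

```text
t 30.57 [461.1 -92.3  39.6] F [ 0.2  0.5 -0.1] w 25.0 g 59.0
d [-1.3  0.2  6. ] yaw 0.0 a now 1.5 tilt [ 0.  0. -1.] j6 1.45
```

View pics/w17c.png

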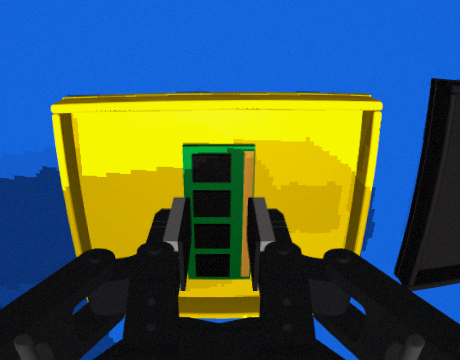

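The module is over the yellow tray, well inside the walls (crop ~(218,210)). Lowering until contact.

Emit:
apply_moves --rows '[{"hand":-0.5,"delta_pos":[0,0,2],"yaw":0},{"hand":-0.5,"delta_pos":[0,0,4],"yaw":0},{"hand":-0.5,"delta_pos":[0,0,5],"yaw":0},{"hand":-0.5,"delta_pos":[0,0,5],"yaw":0}]'

```text
clock: 30.95
position: [461.2, -92.3, 35.0]
ee_rot: [1.0, 0.013, 0.0, -0.0]
contact_force: [-0.5, 1.2, 1.4]
gripper_width: 24.3
grasp_force: 60.8
```

Emit:
apply_moves --rows '[{"hand":-0.5,"delta_pos":[0,0,1],"yaw":0},{"hand":-0.5,"delta_pos":[0,0,1],"yaw":0},{"hand":-0.5,"delta_pos":[0,0,1],"yaw":0}]'

```text
clock: 31.2
position: [461.3, -92.3, 34.9]
ee_rot: [1.0, 0.013, 0.0, 0.0]
contact_force: [-2.7, 1.5, 9.2]
gripper_width: 24.7
grasp_force: 65.2
```

Contact; release, rise and check the overall scene.

Emit:
apply_moves --rows '[{"hand":-0.5,"delta_pos":[0,0,-0.8],"yaw":0},{"hand":0,"delta_pos":[0,0,-0.8],"yaw":0},{"hand":0,"delta_pos":[0,0,-0.8],"yaw":0},{"hand":0,"delta_pos":[0,0,-0.8],"yaw":0},{"hand":0,"delta_pos":[0,0,-1.5],"yaw":0},{"hand":0,"delta_pos":[0,0,-10],"yaw":0},{"hand":0,"delta_pos":[0,0,-40],"yaw":0},{"hand":0,"delta_pos":[0,0,-80],"yaw":0},{"hand":0,"delta_pos":[0,0,-120],"yaw":0},{"hand":0,"delta_pos":[0,0,-160],"yaw":0},{"hand":0,"delta_pos":[-30,0,-160],"yaw":0},{"hand":0,"delta_pos":[-40,0,-160],"yaw":0}]'

```text
clock: 32.2
position: [419.9, -93.3, 196.5]
ee_rot: [1.0, 0.013, 0.002, -0.001]
contact_force: [-0.9, 0.1, -1.8]
gripper_width: 42.8
grasp_force: 0.0
```

Emit:
apply_moves --rows '[{"hand":0,"delta_pos":[0,0,0],"yaw":0},{"hand":0,"delta_pos":[0,0,0],"yaw":0},{"hand":0,"delta_pos":[0,0,0],"yaw":0},{"hand":0,"delta_pos":[0,0,0],"yaw":0}]'

```text
clock: 32.53
position: [421.7, -93.4, 193.2]
ee_rot: [1.0, 0.013, -0.001, 0.0]
contact_force: [-0.4, 0.6, -1.2]
gripper_width: 42.8
grasp_force: 0.0
```

```bash
python3 - <<'E'
from h import *
stat(); im=get('wrist','w18.png')
for q,z in(('small_plate',12),('large_plate',6),('memory_module',6),('heatsink_a',6)):
  for d in nets.pinpoint('wrist',q)[:3]: print(q,np.round(d['location']),d['score'],world(im,*d['location'],z).round(1))
E
```

```text
t 32.53 [421.7 -93.4 193.2] F [-0.4  0.6 -1.2] w 42.8 g 0.0
memory_module [179. 318.] 0.9 [458.1 -92.6   6. ]
heatsink_a [199. 499.] 0.7 [ 448.7 -256.8    6. ]
heatsink_a [185.  49.] 0.69 [456.9 178.2   6. ]
heatsink_a [148. 506.] 0.68 [ 495.7 -257.9    6. ]
```

View pics/w18.png

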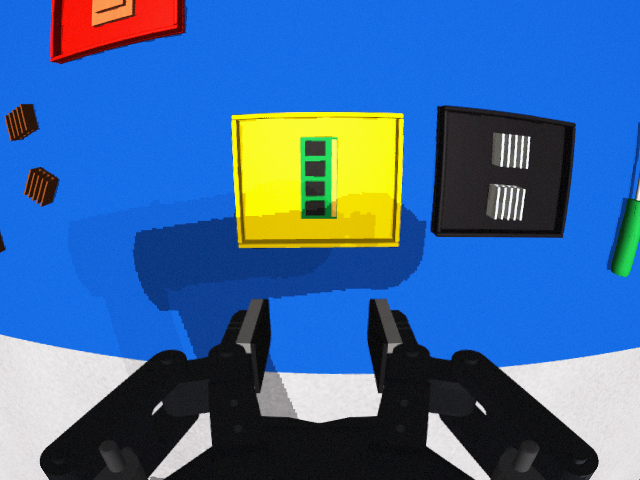

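The module lies flat in the yellow tray (318,178) and both sinks stand fins up in the black tray (512,150) and (506,202). The plates are stacked in the red tray (112,10).

```bash
python3 -c "
from h import *
print(workorder.job_done())"
```

```text
the job is handed in; nothing more can be done
None
```

The job is handed in, though the judge returned no verdict: both heat sinks are in the black tray, the memory module is in the yellow tray, and the copper plates are stacked in the red tray, each pressed at about 9 N for over half a second.

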